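# Clear and grease the strip slitter

### The job

Get the bench strip slitter ready for the next batch: holding the wooden scraper, sweep the three bamboo offcuts off its feed table over the front edge into the chip trough (push them with the scraper only), then stand the scraper back on the bench. Then lift the push-type grease gun out of its stand, press its coupler squarely onto the leaning grease nipple of the bearing until it snaps home, and keep pushing so that the spring-loaded nozzle goes most of its way into the barrel. Finish while still holding the gun there, pushed in against its spring; knock nothing else about.

Things in the scene. Friction and masses are not known exactly. Their poses are not given: they have to be found in the camera images.
- slitter: hand-cranked bench strip slitter, fixed. Origin on the bench below it; x = feed direction (its front, with feed table and trough, faces -x), y = its left, z up. From x = 30 mm back: side frames, rollers and tie bar, 152 mm high; right of them the crank, to y = -180. Left of them the bearing: x = 70, y = 148, housing radius 32, centre 78 mm up, on a pedestal x = -5 to 145, 42 mm high
- table_mid (a point): middle of the flat aluminium feed table's top, at x = -40, y = 0, z = 60 mm of the slitter and with its axes. The table runs from x = -115 (free front edge) to 35 mm, y within 95 mm either side; the three offcuts lie on its front part, with more than 60 mm of free table between them and the side frames
- trough_mid (a point): middle of the floor of the chip trough, an open steel channel below the feed table's front edge, at x = -157, y = 0, z = 5 mm of the slitter. Inside it is 79 mm (x) by 194 mm (y), its rim 40 mm above the bench, 20 mm lower than the feed table
- nipple_head (a point): centre of the ball head (11 mm diameter) of the steel grease nipple on the bearing. Its z axis is the nipple's axis, pointing out of the bearing: it leans 30 degrees from vertical towards the slitter's front (-x). Below the ball's centre, along the axis: a neck 6.6 mm thick, the shoulder (14 mm wide) at 15 mm, the housing at 23 mm
- offcut0: bamboo offcut, 17 x 38 x 11 mm, 10 g, lying on the feed table; origin at the centre of its underside
- offcut1: bamboo offcut, 17 x 34 x 11 mm, 10 g, lying on the feed table; origin at the centre of its underside
- offcut2: bamboo offcut, 17 x 40 x 11 mm, 10 g, lying on the feed table; origin at the centre of its underside
- scraper: wooden scraper block with a steel sole, standing on the bench; origin at the centre of its underside. Sole 28 mm (x) by 110 mm (y); block 22 mm high; above it the handle, 22 mm thick (x), 62 mm long (y), from 22 to 72 mm high, taken across its 22 mm. 0.17 to 0.31 kg. Both long faces sweep alike
- stand: wooden block 84 x 84 mm, 90 mm high, fixed to the bench; the gun hangs upright in the stepped hole in its middle (41 mm wide, 28 mm deep, narrower below). Origin at the centre of its underside
- gun: push-type grease gun, 174 mm long, about 0.45 kg, upright in the stand, coupler down. Origin: centre of the coupler's mouth with the nozzle out; z = its axis, from mouth to handle. Coupler 28 mm diameter, 26 mm long; steel barrel 38 mm diameter, z = 56 to 122 mm; black handle z = 126 to 174 mm, 28 mm (x) by 36 mm (y), flat-sided, taken across its 28 mm
- gun_grip (a point): middle of the gun's handle, at z = 150 mm of the gun, 136 mm above the coupler's seat while the nozzle is out
- coupler_seat (a point): point inside the coupler, on the axis 14 mm up from its mouth, where the ball's centre lies when snapped home. The mouth is a funnel 24 mm wide narrowing to a 14 mm bore; four spring jaws in it give way at about 11 N (the nozzle first sinks in some 5 mm, then springs out) and close behind the ball in the last 9 mm of travel
- plunger (a joint): travel of the nozzle (with its coupler) into the gun's barrel: 0 m fully out, 0.014 m fully in; its spring starts to give at 7 N and takes 17 N at full travel
- glue_bottle: white glue bottle with a red cap, 52 mm diameter, 150 mm high; not part of the job, origin at the centre of its underside
- wipes_tub: white tub of wipes, 76 mm diameter, 165 mm high; not part of the job, origin at the centre of its underside
- pen_cup: clear cup with pens, 72 mm diameter, 138 mm high; not part of the job, origin at the centre of its underside
- cane_coil: flat coil of cane, 110 mm diameter, 18 mm high; not part of the job, origin at the centre of its underside
- band_roll: roll of brown band, 90 mm diameter, 22 mm high; not part of the job, origin at the centre of its underside
- spanner: steel spanner, 160 mm long; not part of the job, origin at the centre of its underside

How it is judged (in metres and radians):
On the way, in this order (a step that is already met when the one before it is completed fails the run):
1. the three offcuts lie in the chip trough (z of each of offcut0, offcut1, offcut2 in the frame of slitter below 0.045 m and x of offcut0 in the frame of slitter between -0.2 and -0.112 m and y of offcut0 in the frame of slitter between -0.1 and 0.1 m and x of offcut1 in the frame of slitter between -0.2 and -0.112 m and y of offcut1 in the frame of slitter between -0.1 and 0.1 m and x of offcut2 in the frame of slitter between -0.2 and -0.112 m and y of offcut2 in the frame of slitter between -0.1 and 0.1 m), for 0.2 s.
2. the coupler is snapped home on the nipple, square to it (distance between coupler_seat and nipple_head below 0.003 m and angle between the z axis of gun and the z axis of nipple_head, either way round below 0.15 rad), for 0.2 s.
At the end, for the whole second after the job is handed in: Offcuts in the trough; scraper let go, upright on the bench (underside within 6 mm, 0.1 rad); gun gripped, coupler snapped home (seat within 3 mm of the ball's centre, axes within 0.15 rad), nozzle pushed in over 7 of its 14 mm. Holds through the last second, the robot still holding (all of step 1 and all of step 2 and value of joint plunger above 0.007 m and contact force between the fingers and gun above 3 N and height (world z) of scraper below 0.006 m and angle between scraper's own z axis and vertical below 0.1 rad and linear speed of scraper below 0.02 m/s and contact force between the fingers and scraper below 0.1 N); the arm keeps its last pose, push and grip.
It fails at once if an offcut is pushed by the robot itself or by the gun, not by the scraper (contact force between any of the fingers, the arm, gun and offcut0 above 0.3 N or contact force between any of the fingers, the arm, gun and offcut1 above 0.3 N or contact force between any of the fingers, the arm, gun and offcut2 above 0.3 N).
It fails at once if a bystander is knocked over or pushed more than 30 mm (distance of any of glue_bottle, wipes_tub, pen_cup, cane_coil, band_roll, spanner from where it was at the start of the episode above 0.03 m or angle between any of glue_bottle, wipes_tub, pen_cup's own z axis and vertical above 0.6 rad).
It also fails if it takes over 67 s, if anything falls off the work surface, if the arm or the gripper's body presses on something with over 40 N, if the wrist force passes 120 N, or if a joint passes its speed limit or range.

### The arm

A 6-joint arm with a two-finger parallel gripper is mounted at the origin on the work surface. World frame = base frame: x ahead of the robot, y to its left, z up, the work surface at z = 0. Lengths are in mm, angles in rad, forces in N, time in s.
With the tool pointing down it reaches from about 275 to 1000 mm from the base axis. Payload 8.4 kg.
Tool frame: the origin (TCP) lies at the centre of the arm's flange, where the gripper is bolted on; the fingertips stand 173 mm ahead of it and the grasp point (between the pads) lies 155 mm ahead of it; z points along the fingers, y is the direction in which the jaws open and shut (so a half turn about z gives the same grasp; the last joint's range is limited). The gripper opens to 85 mm and grips with 20 to 120 N. Pads are 22 mm wide; open, the fingers measure 114 mm over their backs; the gripper's body (76 mm by 85 mm) begins 54 mm behind the grasp point. The pads swing forward as they close: fully open they stand 13 mm farther back than shut.
Start: joints at [-1.17, 0.353, 1.633, -0, 1.155, -0.002], TCP at [244.997, -574.984, 404.681] pointing down, gripper open.
Joint ranges: [-2.63, 2.63], [-0.92, 2.1], [0.06, 2.66], [-1.3, 4.44], [0, 2.69], [-3.02, 3.02]. Speed limits (rad/s): [2.22, 2.22, 2.79, 3.14, 3.14, 3.14].

### API

Orientations are given as [roll, pitch, yaw] about the fixed x, y, z axes, in that order (R = Rz(yaw) Ry(pitch) Rx(roll)).
In Python, from rig import sense, grab_frame, camera_model, sign_off gives the robot as it stands. The module is installed in compiled form; this text tells all that it offers.
- The arm moves only by the tool step_arm, never from a script. Its argument "commands" is a list of rows, each a list of 3 entries, a list of its own where there are three numbers: the shift along the tool's x, y, z in mm, then the turn about the tool's z in rad, then the opening, from 0 (shut) to 1 (fully open). A call has 1 to 20 rows; each row shifts and turns the pose as measured when the row begins, along the tool's axes as they then stand; what a row does not reach is not made up. A row lasts 1/8 s, in which the tool goes at most 62.5 mm and 10.7 degrees, less where a joint would pass 70% of its speed; a pose out of reach is approached as far as the arm can. A call with a gripper value outside its range is refused whole. The fingers move at their own pace and stop on an object; "force" is the grip in N (left out, the last holds). Time passes only in rows, so rows that do not move let the fingers close. It gives the time, the measured TCP pose, the force and the opening at its end, in the units of the state.
- sense(): the state, without advancing time (a new reading comes with each control period).
- grab_frame(name): name is "scene" or "top"; returns the picture (420x560x3 uint8, blue, green, red); there is no depth.
- camera_model(name): a dict with "fx", "fy", "cx", "cy" (pixels), "dist" ([k1, k2, p1, p2, k3] as OpenCV has them; the pictures are not rectified), "R" (3x3) and "t" (3): a world point X has camera coordinates R X + t. Camera axes: x right, y down, z forward; pixel columns grow to the right and rows downward; lengths in mm; the calibration is good to about 2 mm. A picture is of the moment at which its call begins. camera_model takes no time and is no camera call.
- sign_off(): hands the job in, once; it reports no verdict.
The state is a dict: "clock": time; "qpos": joint angles; "qvel": joint speeds; "joint_efforts": joint torques, N m; "eef_pos": TCP position; "tcp_rot": TCP orientation; "contact_force": force on the tool from outside, world axes, zero at the start; "wrist_torque": the same for the moment, N m; "opening": opening from 0.0 (shut) to 1.0 (fully open).
Only numpy, scipy, OpenCV 4.12 (cv2) and the standard library are available. Lean on these libraries where they do the work, as an engineer would, in place of code of your own. Each camera call takes 0.05 s, during which the arm holds its last target. There are 200 camera calls.

## Working session

There is one attempt and no reset: what is moved stays moved. The work goes in short steps, Python scripts to look and compute and a tool call to move; the robot and the scene stay as the last step left them, time stands still between calls to the robot, and variables do not carry over. Pictures are saved under pics/ and viewed, about 8 in all and at most 12, crops included, and the job is handed in when it is done.

Besides the shell and the picture viewer there is one more tool, called after "Call:" as name(argument=value, ...) on one line, values as JSON. step_arm: Moves the arm, as the interface text tells. Its arguments: {"type":"object","properties":{"commands":{"type":"array","items":{"type":"array"}},"force":{"type":"number"}},"required":["commands"]}

```bash
mkdir -p pics
python3 - <<'E'
from rig import *
import cv2
print(sense())
for n in("scene","top"):
    cv2.imwrite(f"pics/{n}0.png",grab_frame(n)); print(camera_model(n))
E
```

```text
{'clock': 0.0, 'qpos': array([-1.17038687e+00,  3.53644616e-01,  1.63414396e+00, -3.07047986e-05,
        1.15521453e+00, -2.39049780e-03]), 'qvel': array([-2.84802765e-04,  2.14662794e-03, -9.28308644e-05,  1.55555140e-04,
       -2.31232722e-04, -6.33929468e-04]), 'joint_efforts': array([ 1.06516669e-03, -6.05235171e+01, -3.42059362e+01,  2.09445029e-04,
        9.19329061e-03, -2.36413854e-05]), 'eef_pos': array([ 244.90399962, -574.75584725,  403.95951721]), 'tcp_rot': array([-3.14018214e+00,  2.47019809e-05,  4.02812384e-01]), 'contact_force': array([-0.68436371, -0.57913255, -0.02315936]), 'wrist_torque': array([-0.0195997 ,  0.05534602, -0.03330791]), 'opening': 1.0005049030062034}
{'fx': 441.0626516971373, 'fy': 441.0626516971373, 'cx': 285.41525721195444, 'cy': 210.4844994933492, 'dist': array([-0.01432115,  0.        ,  0.        ,  0.        ,  0.        ]), 'R': array([[-0.59034083,  0.80700774,  0.01536937],
       [ 0.62062835,  0.4660106 , -0.63059858],
       [-0.51606022, -0.36272943, -0.77595697]]), 't': array([ 289.65192566, -256.05897213, 1524.01919555])}
{'fx': 458.44181242616065, 'fy': 458.44181242616065, 'cx': 283.12684283222825, 'cy': 207.4013361536829, 'dist': array([-0.14718276,  0.        ,  0.        ,  0.        ,  0.        ]), 'R': array([[ 0.015735  , -0.99983292, -0.00930262],
       [-0.99377157, -0.01461174, -0.11047426],
       [ 0.11031987,  0.01098299, -0.99383545]]), 't': array([  24.4876485 ,  533.59415631, 1360.85112807])}
```

View pics/scene0.png

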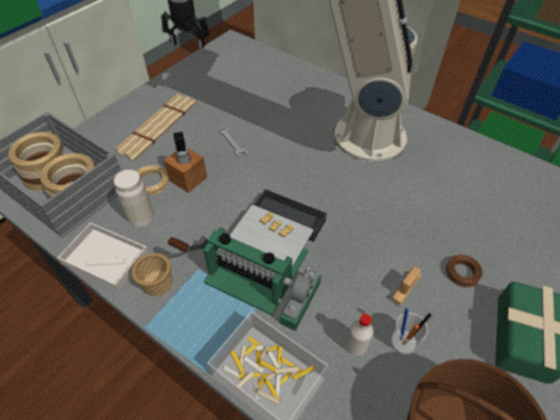

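View pics/top0.png

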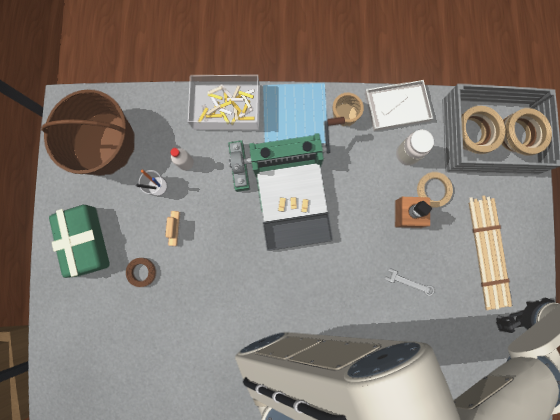

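The scene picture shows the slitter (~265,245), offcuts (~275,225), scraper (408,285), and stand with gun (185,165). The top picture shows the feed table (293,190), trough (298,233), offcuts (282–305,204), scraper (173,228), gun and stand (415,210), bearing (238,165). Next I'll look at enlarged crops.

```bash
cat > h.py <<'E'
import numpy as np, cv2
from rig import *
C={n:camera_model(n) for n in("scene","top")}
def ray(n,u,v):
    c=C[n];K=np.array([[c['fx'],0,c['cx']],[0,c['fy'],c['cy']],[0,0,1]])
    p=cv2.undistortPoints(np.array([[[u,v]]],float),K,c['dist'])[0,0]
    R=np.array(c['R']);return -R.T@c['t'],R.T@np.array([p[0],p[1],1])
def onz(n,u,v,z):
    o,d=ray(n,u,v);return o+d*(z-o[2])/d[2]
def proj(n,X):
    c=C[n];K=np.array([[c['fx'],0,c['cx']],[0,c['fy'],c['cy']],[0,0,1]])
    return cv2.projectPoints(np.array(X,float).reshape(-1,1,3),cv2.Rodrigues(np.array(c['R']))[0],np.array(c['t'],float),K,c['dist'])[0][:,0]
def tri(uv1,uv2):
    o1,d1=ray("scene",*uv1);o2,d2=ray("top",*uv2)
    s=np.linalg.lstsq(np.c_[d1,-d2],o2-o1,rcond=None)[0]
    a,b=o1+d1*s[0],o2+d2*s[1];return (a+b)/2,np.linalg.norm(a-b)
E
python3 - <<'E'
from h import *
t=cv2.imread('pics/top0.png');s=cv2.imread('pics/scene0.png')
def cr(i,x,y,w,h,k): return cv2.resize(i[y:y+h,x:x+w],None,fx=k,fy=k,interpolation=cv2.INTER_CUBIC)
a=np.zeros((600,800,3),np.uint8)
def put(i,x,y):a[y:y+i.shape[0],x:x+i.shape[1]]=i
put(cr(t,220,125,125,130,3.2),0,0)        #400x416
put(cr(s,195,185,140,143,2.8571),400,0) #400x408
put(cr(t,155,200,40,55,3.2),0,420)
put(cr(t,390,185,55,55,3.2),140,420)
put(cr(s,160,125,55,67,2.8),400,412)
put(cr(s,385,260,45,50,2.8),560,412)
cv2.imwrite('pics/c1.png',a)
E
```

```text
(no output)
```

View pics/c1.png

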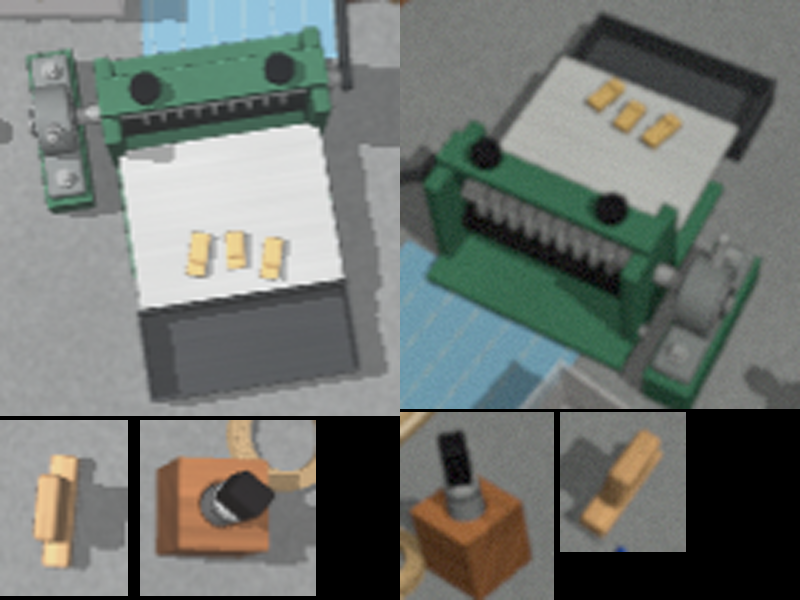

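The crops show the table's front corners at about top (263,221) and (327,212), and the trough's front corners at about (267,250) and (332,241). The scraper's long side runs roughly along world x. The gun stands upright in its stand. Next I'll measure positions.

Run:
```python
from h import *
np.set_printoptions(precision=1,suppress=True)
t=cv2.imread('pics/top0.png');s=cv2.imread('pics/scene0.png')
T=lambda x,y:(220+x/3.2-.3,125+y/3.2-.3)
fl,fr=[onz('top',*T(*p),60) for p in((139,307),(344,279))]
tl,tr=[onz('top',*T(*p),40) for p in((152,401),(358,370))]
d=fl-fr;print('table front',fl,fr,np.linalg.norm(d))
d2=tl-tr;print('trough',tl,tr,np.linalg.norm(d2))
for q in(d,d2): print('yaw',np.degrees(np.arctan2(-q[0],q[1])))
# slitter frame, refined by knobs not needed
yaw=np.arctan2(-d[0],d[1]);X=np.array([np.cos(yaw),np.sin(yaw),0])
o=(fl+fr)/2+115*X;o[2]=0;print('slitter origin from table',o)
o2=(tl+tr)/2+200*X;print('rough from trough outer ~-200',o2)
# offcuts
hsv=cv2.cvtColor(t,cv2.COLOR_BGR2HSV)
m=cv2.inRange(hsv,(10,80,120),(30,255,255));m[:150]=0
for c in cv2.findContours(m,0,1)[0]:
    if cv2.contourArea(c)<25: continue
    r=cv2.minAreaRect(c);b=cv2.boxPoints(r);u,v=r[0]
    z=71 if 265<u<320 else 40
    P=np.array([onz('top',*q,z) for q in b])
    w=onz('top',u,v,z);print(r,'->',w[:2],'slit',(w-o)@X,(w-o)@np.array([-X[1],X[0],0]))
hs=[ (179.1,211.6),(176.9,245.9),(169.1,244.4),(171.3,210.9)]
P=np.array([onz('top',*q,22) for q in hs]);print('scraper corners',P[:,:2],P.mean(0))
# gun black mask
for n,i,(x0,x1,y0,y1) in(('top',t,(405,440,190,230)),('scene',s,(168,195,128,160))):
    g=i.max(2)<60;k=np.zeros_like(g);k[y0:y1,x0:x1]=1;ys,xs=np.nonzero(g&k)
    c=np.c_[xs,ys].astype(np.float32);print(n,len(c),cv2.minAreaRect(c),cv2.boxPoints(cv2.minAreaRect(c)).ravel())
print([onz('top',*p,90) for p in((390+157/3.2-140/3.2,185+38/3.2),(390+130/3.2,185+38/3.2),(390+130/3.2,185+133/3.2),(390+17/3.2,185+135/3.2))])
print([onz('scene',160+p[0]/2.8,125+p[1]/2.8,90) for p in((12,98),(60,68),(128,88),(77,120))])
```

```text
table front [489.5  90.8  60. ] [518.3 -98.6  60. ] 191.58563700275064
trough [403.4  78.   40. ] [ 435.1 -114.    40. ] 194.58161171225336
yaw 8.651509618679643
yaw 9.383489177555226
slitter origin from table [617.6  13.4   0. ]
rough from trough outer ~-200 [616.9  12.1  40. ]
((14.006098747253418, 397.5549011230469), (29.595651626586914, 6.29459810256958), 83.6598129272461) -> [-87.8 877.2] slit -567.4823161331703 960.0857178308215
((7.235291481018066, 348.9411926269531), (34.440059661865234, 9.701424598693848), 75.96376037597656) -> [ 67.5 900.3] slit -410.397755124371 959.5726567250076
((171.70492553710938, 227.7459259033203), (11.67911148071289, 34.31304168701172), 5.194429397583008) -> [465.  369.1] slit -97.34063761471847 374.6271077983853
((304.5, 205.0), (12.0, 5.0), 90.0) -> [536.6 -30.7] slit -86.71164154924338 -31.369382554342423
((293.0, 203.0), (10.0, 4.0), 90.0) -> [542.    3.3] slit -76.23736618726976 1.3590688858927535
((281.5, 204.0), (12.0, 5.0), 90.0) -> [538.6  37.1] slit -74.57223981859315 35.31633678214026
((490.258544921875, 252.01422119140625), (112.90650939
[... 434 characters left out ...]
852968392027 641.4747655547678
scraper corners [[516.3 352.6]
 [410.9 355.4]
 [414.9 379.9]
 [518.1 377.1]] [465.1 366.3  22. ]
top 165 ((422.25006103515625, 208.25003051757812), (13.435027122497559, 12.727920532226562), 45.0) [413.  208.  422.  199.  431.5 208.5 422.5 217.5]
scene 165 ((179.31764221191406, 141.4293975830078), (18.76448631286621, 8.894148826599121), 77.47119140625) [172.9 133.2 181.6 131.3 185.7 149.6 177.  151.6]
[array([ 562.3, -296. ,   90. ]), array([ 564.1, -402.1,   90. ]), array([ 476.4, -400.4,   90. ]), array([ 473.4, -295.1,   90. ])]
[array([ 560.3, -396.8,   90. ]), array([ 496.5, -389.1,   90. ]), array([ 475.1, -309.1,   90. ]), array([ 542.5, -318.9,   90. ])]
```

Call:
step_arm(commands=[[[0,0,0],0.143,1],[[0,0,0],0.143,1],[[0,0,0],0.143,1],[[11,-30,0],0,1],[[11,-56,0],0,1],[[11,-56,0],0,1],[[11,-56,0],0,1],[[11,-56,0],0,1],[[11,-56,0],0,1],[[11,-56,0],0,1],[[11,-56,0],0,1],[[11,-56,0],0,1],[[11,-56,0],0,1],[[11,-56,0],0,1],[[11,-56,0],0,1],[[11,-56,0],0,1],[[11,-56,0],0,1],[[11,-56,0],0,1]], force=60)

```text
clock: 2.35
eef_pos: [446.4, 254.6, 404.1]
tcp_rot: [-3.137, -0.001, -0.047]
contact_force: [0.9, -0.5, 0.2]
opening: 1.0
```

Run:
```python
from h import *
t=cv2.imread('pics/top0.png');s=cv2.imread('pics/scene0.png')
def cr(i,x,y,w,h,k): return cv2.resize(i[y:y+h,x:x+w],None,fx=k,fy=k,interpolation=cv2.INTER_CUBIC)
a=np.zeros((600,800,3),np.uint8)
def put(i,x,y):a[y:y+i.shape[0],x:x+i.shape[1]]=np.clip(i.astype(float)*1.0,0,255)
L=lambda i:np.clip(255*(i/255.)**.45,0,255).astype(np.uint8)
put(cr(L(t),400,192,40,30,10),0,0);put(cr(L(s),164,126,40,30,10),400,0)
put(cr(t,222,135,40,30,10),0,300);put(cr(s,286,255,40,30,10),400,300)
cv2.imwrite('pics/c2.png',a)
```

```text
(no output)
```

View pics/c2.png

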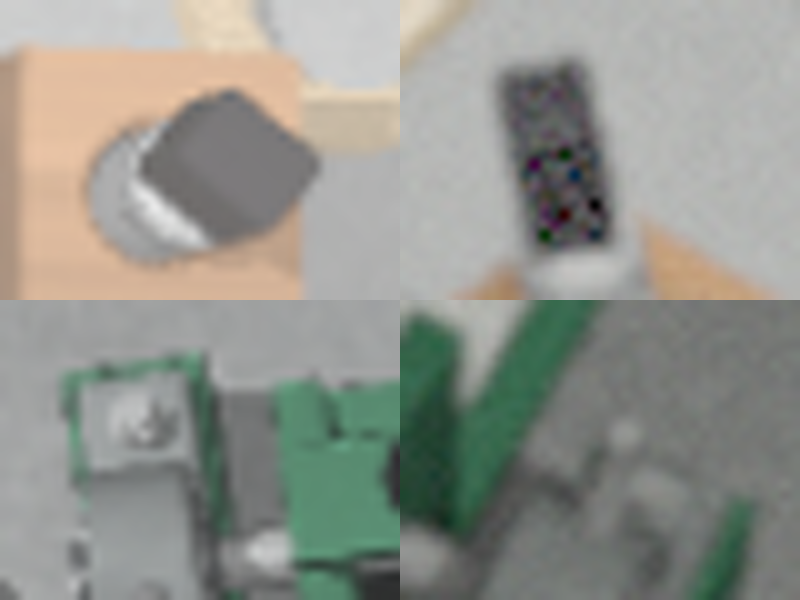

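In the enlarged crops, the gun handle's top face is at top px ≈(423,208), with its long side running down-right at about 39°. The nipple ball shows in the scene view at ≈(308,268).

Call:
step_arm(commands=[[[4.5,-37.5,10],-0.02,1],[[4.5,-37.5,20],0,1],[[4.5,-37.5,40],0,1],[[0,0,50],0,1],[[0,0,50],0,1],[[0,0,20],0,1],[[0,0,12],0,1]])

```text
clock: 3.22
eef_pos: [464.5, 376.9, 195.8]
tcp_rot: [-3.136, -0.004, -0.02]
contact_force: [-0.4, 0.6, 0.5]
opening: 1.002
```

Run:
```python
from h import *
np.set_printoptions(precision=1,suppress=True)
yaw=.156;c,s_=np.cos(yaw),np.sin(yaw);o=np.array([617.5,13,0])
W=lambda x,y,z:o+np.array([c*x-s_*y,s_*x+c*y,z])
pts=dict(nip=W(42.5,148,125.6),fl=W(-115,95,60),fr=W(-115,-95,60),tl=W(-197,98,40),frame=W(30,95,152),bear=W(70,148,110))
for k,p in pts.items(): print(k,p,proj('top',p),proj('scene',p))
t=cv2.imread('pics/top0.png');s=cv2.imread('pics/scene0.png')
a=np.zeros((600,800,3),np.uint8)
def put(n,i,u,v,k,x,y,g=1):
    w,h=int(400/k),int(300/k);u0,v0=int(u-w/2),int(v-h/2)
    i=cv2.resize(np.clip(255*(i/255.)**g,0,255).astype(np.uint8)[v0:v0+h,u0:u0+w],(400,300),interpolation=cv2.INTER_CUBIC)
    a[y:y+300,x:x+400]=cv2.normalize(i,None,0,255,cv2.NORM_MINMAX);print(n,u0,v0,k)
p=proj('top',pts['nip'])[0];q=proj('scene',pts['nip'])[0]
put('top',t,*p,10,0,0);put('scene',s,*q,10,400,0)
a[300:,:400]=0
put('guntop',t[192:232,400:440]*0+t[192:232,400:440],20,20,10,0,300,.4) if 0 else put('guntop',t,420,207,10,0,300,.4)
f=grab_frame('top');cv2.imwrite('pics/top1.png',f);put('now',f,172,215,4,400,300)
cv2.imwrite('pics/c3.png',a);print(sense()['eef_pos'])
```

```text
nip [636.5 165.8 125.6] [[236.8 167.1]] [[306.5 268.7]]
fl [489.1  89.   60. ] [[263.8 220.8]] [[312.6 229.4]]
fr [518.7 -98.7  60. ] [[327.2 211.8]] [[251.7 204.1]]
tl [407.7  79.2  40. ] [[266.8 248.6]] [[325.3 213.5]]
frame [632.4 111.5 152. ] [[255.1 166.9]] [[289.1 249.7]]
bear [663.7 170.1 110. ] [[236.2 159. ]] [[301.1 281.1]]
top 216 152 10
scene 286 253 10
guntop 400 192 10
now 122 177 4
[464.  376.5 194.7]
```

View pics/c3.png

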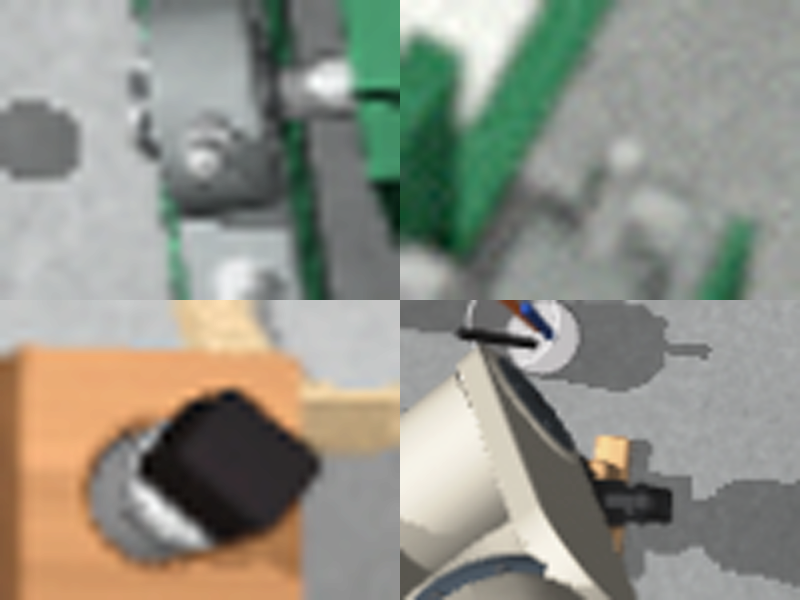

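In the crops, the nipple ball is at top (236.0,167.0) and scene (308,268), close to the predicted (236.8,167.1) and (306.5,268.7). The gripper straddles the scraper handle but sits about 10 mm too far left (+y).

Call:
step_arm(commands=[[[1,10,-7],0,1],[[0,0,0],0,1],[[0,0,0],0,0.15],[[0,0,0],0,0.15],[[0,0,0],0,0.15],[[0,0,0],0,0.15]], force=60)

```text
clock: 4.03
eef_pos: [466.2, 366.4, 205.9]
tcp_rot: [-3.133, -0.007, -0.021]
contact_force: [0.3, -0.3, -1.2]
opening: 0.246
```

Run:
```python
from h import *
print(tri((308,268),(236,167)),tri((307.5,268),(236.3,167)))
```

```text
(array([635.58048421, 168.29690555, 130.07213157]), np.float64(1.4141650258530614)) (array([635.823105  , 167.33472715, 129.41346594]), np.float64(1.0007860771945614))
```

Call:
step_arm(commands=[[[0,0,-40],0,0.15],[[0,0,-60],0,0.15],[[5,25,-20],0,0.15],[[11,45,0],0,0.15],[[11,45,0],0,0.15],[[11,45,0],0,0.15],[[11,45,0],0,0.15],[[11,45,0],0,0.15],[[11,45,0],0,0.15],[[11,45,0],-0.1,0.15],[[8,20,0],-0.175,0.15],[[0,0,0],-0.175,0.15],[[0,0,0],-0.175,0.15],[[0,0,0],-0.175,0.15],[[0,0,0],-0.175,0.15],[[0,0,0],-0.175,0.15],[[0,0,0],-0.175,0.15],[[0,0,0],-0.175,0.15],[[0,0,0],-0.15,0.15],[[0,0,0],0,0.15]])

```text
clock: 6.52
eef_pos: [548.7, -6.8, 320.8]
tcp_rot: [-3.136, -0.006, 1.684]
contact_force: [0.3, -0.4, -2.2]
opening: 0.251
```

Call:
step_arm(commands=[[[6,20,0],-0.042,0.15],[[5,25,0],0,0.15],[[0,6,0],0,0.15],[[0,0,20],0,0.15],[[0,0,20],0,0.15],[[0,0,5],0,0.15],[[0,0,0],0,0.15]])

```text
clock: 7.4
eef_pos: [596.3, 11.1, 273.4]
tcp_rot: [-3.132, -0.007, 1.709]
contact_force: [-0.1, -0.3, -2.4]
opening: 0.245
```

Call:
step_arm(commands=[[[0,0,4],-0.015,0.15],[[0,0,2],0,0.15],[[0,0,0],0,0.15]])

```text
clock: 7.78
eef_pos: [596.5, 11.0, 268.7]
tcp_rot: [-3.134, -0.006, 1.724]
contact_force: [0.6, -0.2, -2.6]
opening: 0.252
```

Run:
```python
from h import *
f=grab_frame('scene');g=grab_frame('top')
a=np.hstack([cv2.resize(f[185:315,200:335],(400,385),interpolation=cv2.INTER_CUBIC),cv2.resize(g[130:260,220:355],(400,385),interpolation=cv2.INTER_CUBIC)])
cv2.imwrite('pics/c4.png',a);print(sense()['eef_pos'],sense()['contact_force'])
```

```text
[596.54811724  11.00663019 268.72782471] [ 0.3050219  -0.42867816 -1.92278676]
```

View pics/c4.png

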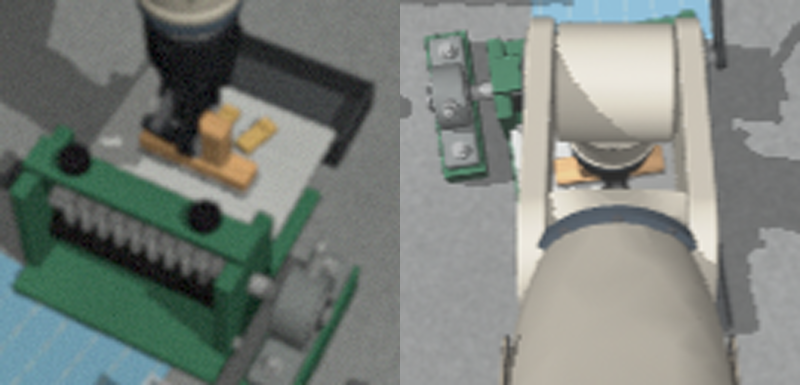

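The scraper stands on the table behind all three offcuts, square to the table, and the offcuts are clear in front of it. I'll sweep now.

Call:
step_arm(commands=[[[0,-5,1.5],0,0.15],[[0,-9,0],0,0.15],[[0,-9,0],0,0.15],[[0,-9,0],0,0.15],[[0,-9,0],0,0.15],[[0,-9,0],0,0.15],[[0,-9,0],0,0.15],[[0,-9,0],0,0.15],[[0,-9,0],0,0.15],[[0,-9,0],0,0.15],[[0,-6,0],0,0.15],[[0,0,0],0,0.15]])

```text
clock: 9.38
eef_pos: [498.4, -4.1, 268.3]
tcp_rot: [-3.134, -0.006, 1.724]
contact_force: [0.1, -1.0, -2.7]
opening: 0.249
```

Run:
```python
from h import *
f=grab_frame('scene');cv2.imwrite('pics/s2.png',f)
cv2.imwrite('pics/c5.png',cv2.resize(f[170:270,220:350],(780,600),interpolation=cv2.INTER_CUBIC))
```

```text
(no output)
```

View pics/c5.png

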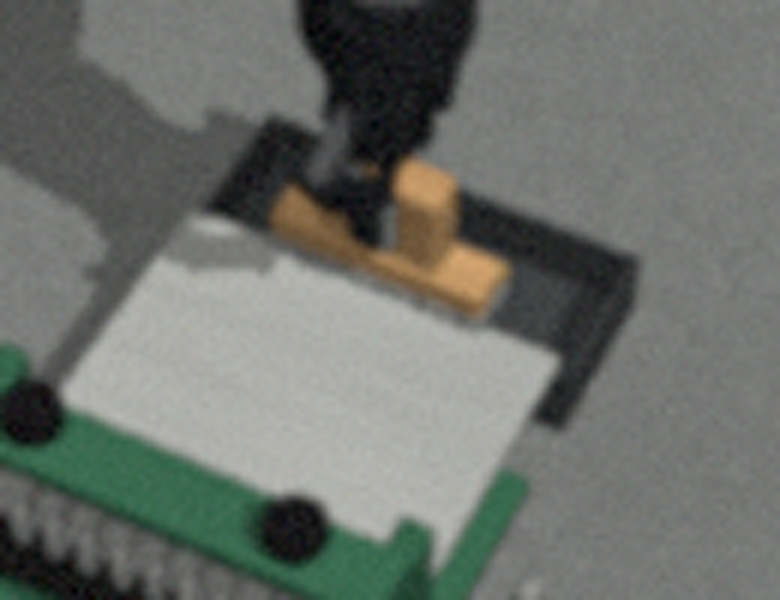

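The table is clear, with no offcuts left on it, and the scraper overhangs the front edge. I'll lift it and stand it on the free bench to the left.

Call:
step_arm(commands=[[[0,0,-25],0,0.15],[[15,-2,-10],0,0.15],[[45,-4,0],0,0.15],[[45,-4,0],0,0.15],[[45,-4,0],0,0.15],[[45,-4,0],0,0.15],[[30,-3,20],0,0.15],[[10,0,40],0,0.15],[[0,0,20],0,0.15],[[0,0,0],0,0.15],[[0,0,0],0,0.15]])

```text
clock: 10.8
eef_pos: [438.5, 239.9, 224.4]
tcp_rot: [-3.139, -0.009, 1.724]
contact_force: [-1.3, 0.0, -2.7]
opening: 0.251
```

Run:
```python
from h import *
f=grab_frame('top');g=grab_frame('scene')
cv2.imwrite('pics/t2.png',f);cv2.imwrite('pics/s3.png',g)
for n,i in(('top',f),('scene',g)):
    m=cv2.inRange(cv2.cvtColor(i,cv2.COLOR_BGR2HSV),(10,80,90),(30,255,255))
    for c in cv2.findContours(m,0,1)[0]:
        if 15<cv2.contourArea(c)<150:
            r=cv2.minAreaRect(c);w=onz(n,*r[0],10);d=w-np.array([617.5,13,0])
            x,y=d[0]*.988+d[1]*.155,-d[0]*.155+d[1]*.988
            if -230<x<0 and abs(y)<130: print(n,np.round(r[0]),cv2.contourArea(c),'slitter',round(x),round(y))
```

```text
top [288. 235.] 54.5 slitter -166 31
top [308. 221.] 16.5 slitter -130 -36
scene [299. 218.] 52.5 slitter -171 30
```

Run:
```python
from h import *
f=cv2.imread('pics/t2.png');g=cv2.imread('pics/s3.png')
G=lambda i:(255*(i/255.)**.6).astype(np.uint8)
a=np.hstack([cv2.resize(G(f)[195:260,250:345],(400,274),interpolation=cv2.INTER_CUBIC),cv2.resize(G(g)[185:250,240:335],(400,274),interpolation=cv2.INTER_CUBIC)])
cv2.imwrite('pics/c6.png',a)
```

```text
(no output)
```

View pics/c6.png

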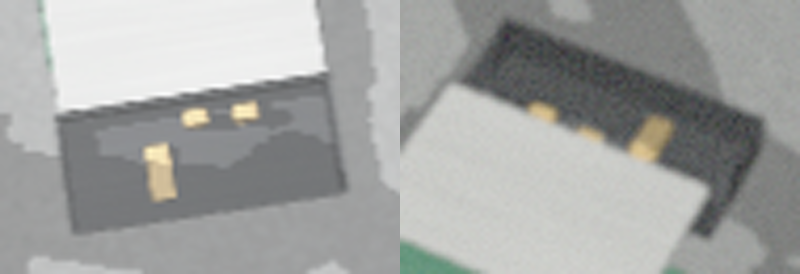

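Call:
step_arm(commands=[[[0,0,12],0,0.15],[[0,0,5],0,0.15],[[0,0,0],0,0.15]])

```text
clock: 11.28
eef_pos: [439.3, 239.6, 207.8]
tcp_rot: [3.141, -0.01, 1.723]
contact_force: [0.1, 0.7, -2.3]
opening: 0.251
```

All three offcuts are in the trough: one lies flat, and two stand on end against its back wall (top px ≈(296,223) and (308,221)). I'll set the scraper down.

Call:
step_arm(commands=[[[0,0,1.5],0,0.15],[[0,0,1],0,0.15],[[0,0,1],0,0.15]])

```text
clock: 11.65
eef_pos: [439.6, 239.8, 205.7]
tcp_rot: [3.141, -0.01, 1.722]
contact_force: [-5.9, -3.5, 23.1]
opening: 0.25
```

Call:
step_arm(commands=[[[0,0,0],0,1],[[0,0,0],0,1],[[0,0,0],0,1],[[0,0,-20],0,1],[[0,0,-45],0,1],[[0,0,-50],0.18,1],[[0,0,-50],0.18,1],[[0,0,-30],0.18,1],[[0,0,-15],0.18,1],[[0,0,0],0.18,1],[[-20,25,0],0.02,1],[[-34,43,0],0,1],[[-34,43,0],0,1],[[-34,43,0],0,1],[[-34,43,0],0,1],[[-34,43,0],0,1],[[-34,43,0],0,1],[[-34,43,0],0,1],[[-34,43,0],0,1],[[0,0,0],0,1]], force=60)

```text
clock: 14.15
eef_pos: [489.9, -244.9, 417.8]
tcp_rot: [-3.137, -0.012, 0.773]
contact_force: [-0.6, 0.0, -0.5]
opening: 0.997
```

Run:
```python
from h import *
f=grab_frame('top');g=grab_frame('scene')
cv2.imwrite('pics/t3.png',f);cv2.imwrite('pics/s4.png',g)
for X in((439.6,239.8,0),(439.6,239.8,72)):print(proj('top',X),proj('scene',X))
print(sense()['qpos'])
for n,i in(('top',f),('scene',g)):
    m=cv2.inRange(cv2.cvtColor(i,cv2.COLOR_BGR2HSV),(8,80,90),(30,255,255))
    for c in cv2.findContours(m,0,1)[0]:
        r=cv2.minAreaRect(c);w=onz(n,*r[0],25)
        if np.hypot(*(w[:2]-[440,240]))<70 and cv2.contourArea(c)>30: print(n,r,w,cv2.contourArea(c))
```

```text
[[215.73834157 237.55424139]] [[366.87712456 257.2940873 ]]
[[211.93619992 236.44437522]] [[371.24533543 242.22344836]]
[-0.46624117  0.21841609  1.7880294   0.01509202  1.13719333  0.32280303]
top ((214.1800079345703, 237.75999450683594), (8.626703262329102, 34.648231506347656), 81.8698959350586) [437.82835341 240.61220977  25.        ] 249.5
scene ((370.54437255859375, 249.39349365234375), (40.846160888671875, 20.15384864807129), 22.61986541748047) [427.94615716 240.0490936   25.        ] 582.5
```

Call:
step_arm(commands=[[[-18,32,0],-0.03,1],[[-18,34,0],0,1],[[-17,30,0],0,1],[[0,0,0],0,1]])

```text
clock: 14.75
eef_pos: [522.7, -343.4, 416.3]
tcp_rot: [-3.133, -0.014, 0.813]
contact_force: [0.1, 0.7, -1.0]
opening: 0.999
```

Run:
```python
from h import *
np.set_printoptions(precision=1,suppress=True)
print(onz('top',424.2-.5,207.7-.5,180),onz('top',422.25,208.25,165))
print(onz('scene',179.3,141.4,156), tri((179.3,141.4),(422.3,208.3)))
for z in(90,128,132,180):print(z,proj('top',(519,-351,z)),proj('scene',(519,-351,z)))
# barrel: bright band between handle and stand, scene & top corners of handle top
t=cv2.imread('pics/top0.png').max(2)
print(t[198:220,409:434])
```

```text
[ 522.7 -353.4  180. ] [ 521.4 -353.8  165. ]
[ 520.7 -358.3  156. ] (array([ 522.2, -356.1,  158.2]), np.float64(0.3754105202285113))
90 [[413.9 211.8]] [[185.3 158.7]]
128 [[417.6 210.5]] [[183.2 149.3]]
132 [[418.  210.4]] [[182.9 148.3]]
180 [[422.9 208.5]] [[180.1 135.7]]
[[198 199 198 196 196 196 195 195 194 194 195 193 193 192 192 191 190 189
  189 188 174 158 158 161 163]
 [195 195 195 195 194 196 196 194 194 195 194 194 194 193 193 192 192 191
  190 191 193 157 155 162 162]
 [196 196 196 197 195 195 195 195 194 194 194 195 194 181 169 192 192 192
  191 190 188 188 174 191 172]
 [199 199 199 199 199 199 199 199 199 198 183 110  97  48  49 108 174 195
  195 195 193 199 202 199 194]
 [198 198 198 198 198 197 197 198 188 103  44  42  46  50  51  49  82 161
  195 196 188 160 145 145 149]
 [196 196 196 195 175 168 169 167  96  42  42  45  50  50  50  51  50  89
  165 195 188 160 147 148 147]
 [198 195 175 151 124 122 125  85  42  42  44  49  52  51  51  51  51  50
   65 158 185 157 146 148 149]
 [198 176 148  78 100  98 115  41  42  43  49  51  52  52  52  51  50  50
   51  50 109
[... 788 characters left out ...]
50  69  44  42  41  42  42  46  50  52
   52  79 119 119 114 114 114]
 [119 104 104 104  84 101 136 168 179 141  91  46  41  41  41  42  45  54
   73 116 132 119 113 114 114]
 [161 117  99  99  97  87  97 139 143 160 162  76  46  41  46  58  68  87
  120 135 135 119 112 113 114]
 [185 136 106  93  93  92  81  80  89 108 124 108  74  71  83 103 124 133
  133 134 134 120 114 114 114]
 [185 177 157 106  96  88  88  81  88  86  95 108 113 126 130 130 137 136
  130 130 130 119 114 115 114]
 [175 175 176 151 133 112 113 106 138 130 156 158 139 139 140 140 158 158
  141 132 126 117 114 115 115]
 [170 170 170 170 170 162 156 157 158 160 171 170 170 170 172 171 172 172
  172 153 140 121 115 116 116]]
```

Run:
```python
from h import *
t=cv2.imread('pics/top0.png').max(2)
m=np.zeros(t.shape,bool);m[198:218,409:434]=1
ys,xs=np.nonzero(m&(t>=46)&(t<=57))
k=cv2.morphologyEx(np.uint8(m&(t>=47)&(t<=56)),cv2.MORPH_OPEN,np.ones((3,3)))
ys,xs=np.nonzero(k)
P=np.float32([onz('top',x,y,180)[:2] for x,y in zip(xs,ys)])
print(len(P),P.mean(0),cv2.minAreaRect(P))
w,v=np.linalg.eigh(np.cov(P.T));print(np.sqrt(w*12),v[:,1],v[:,0])
```

```text
98 [ 521.6639  -355.53455] ((521.8897705078125, -355.6699523925781), (31.17917251586914, 23.98491096496582), 45.487937927246094)
[23.56347852 31.32428266] [0.60864104 0.79344571] [-0.79344571  0.60864104]
```

Call:
step_arm(commands=[[[-9,7,0],-0.057,1],[[0,0,30],0,1],[[0,0,40],0,1],[[0,0,20],0,1],[[0,0,5],0,1],[[0,0,0],0,1]])

```text
clock: 15.5
eef_pos: [522.6, -342.5, 320.4]
tcp_rot: [-3.132, -0.016, 0.88]
contact_force: [0.2, -0.1, -0.6]
opening: 1.0
```

Call:
step_arm(commands=[[[-8,7.5,0],0,1],[[0,0,0],0,1],[[0,0,8],0,1],[[0,0,0],0,1]])

```text
clock: 16.0
eef_pos: [524.0, -354.2, 314.4]
tcp_rot: [-3.136, -0.017, 0.88]
contact_force: [-0.8, 0.8, 0.2]
opening: 0.998
```

Call:
step_arm(commands=[[[0,0,0],0,0.2],[[0,0,0],0,0.2],[[0,0,0],0,0.2],[[0,0,0],0,0.2],[[0,0,0],0,0.2]], force=100)

```text
clock: 16.62
eef_pos: [524.2, -354.3, 314.7]
tcp_rot: [-3.136, -0.017, 0.88]
contact_force: [-0.7, 0.3, -0.5]
opening: 0.317
```

Call:
step_arm(commands=[[[0,0,-12],0,0.2],[[0,0,-25],0,0.2],[[0,0,-30],0,0.2],[[0,0,-40],0,0.2],[[0,0,-50],0,0.2],[[0,0,-50],0,0.2],[[20,0,-20],0,0.2],[[50,-2,0],0,0.2],[[55,-2,0],0,0.2],[[55,-2,0],0,0.2],[[55,-2,0],0,0.2],[[55,-2,0],0,0.2],[[55,-2,0],0,0.2],[[55,-2,0],0,0.2],[[55,-2,0],0,0.2],[[55,-2,0],0,0.2],[[0,0,0],0,0.2]])

```text
clock: 18.75
eef_pos: [838.9, 59.7, 560.1]
tcp_rot: [-3.127, -0.012, 0.877]
contact_force: [0.2, -0.2, -4.4]
opening: 0.314
```

Run:
```python
from rig import *
print(sense()['qpos'],sense()['wrist_torque'])
```

```text
[0.06557957 0.65040112 0.83619569 0.01863838 1.65757445 0.76137977] [-0.06278537  0.01587303 -0.00076694]
```

Call:
step_arm(commands=[[[40,13,0],0,0.2],[[44,15,0],0,0.2],[[44,16,0],0,0.2],[[44,17,0],0,0.2],[[30,27,0],0,0.2],[[30,27,0],0,0.2]])

```text
clock: 19.5
eef_pos: [982.3, 143.6, 524.8]
tcp_rot: [3.118, -0.052, 0.874]
contact_force: [1.3, -0.5, -2.2]
opening: 0.314
```

Run:
```python
from rig import *
print(sense()['qpos'],sense()['qvel'])
```

```text
[0.14072904 1.10256264 0.05816781 0.01834119 1.92687293 0.84501591] [ 0.00295678  0.13543746  0.00288514  0.00422334 -0.2609059  -0.0030229 ]
```

Call:
step_arm(commands=[[[30,27,-22],0,0.2],[[30,27,-22],0,0.2],[[30,27,-22],0,0.2],[[30,27,-22],0,0.2]])

```text
clock: 20.0
eef_pos: [983.7, 139.1, 579.3]
tcp_rot: [3.025, -0.155, 0.879]
contact_force: [0.2, 0.8, -3.7]
opening: 0.314
```

```bash
cat > st.py <<'E'
from rig import *
import numpy as np
from scipy.spatial.transform import Rotation as Ro
np.set_printoptions(precision=3,suppress=True)
s=sense();R=Ro.from_euler('xyz',s['tcp_rot']).as_matrix()
nz=np.array([-.5*np.cos(.156),-.5*np.sin(.156),.866])
print(s['clock'],s['qpos'],'pos',s['eef_pos'],'F',s['contact_force'],s['opening']);print('toolx',R[:,0],'y',R[:,1],'z',R[:,2],'tilt',np.arccos(-R[2,2]),'az',np.arctan2(R[1,2],R[0,2]),'err to nipple axis',np.arccos(-R[:,2]@nz))
E
python3 st.py
```

```text
20.0 [0.136 1.049 0.058 0.018 1.841 0.843] pos [983.715 139.066 579.274] F [ 0.17   0.788 -3.657] 0.31446067370776937
toolx [0.63  0.761 0.154] y [ 0.753 -0.647  0.115] z [ 0.188  0.044 -0.981] tilt 0.1938742938122441 az 0.22848924429571507 err to nipple axis 0.33058173748008735
```

Call:
step_arm(commands=[[[38,33,-16],0,0.2],[[38,33,-16],0,0.2],[[38,33,-14],0,0.2],[[38,33,-12],0,0.2],[[38,33,-10],0,0.2],[[38,33,-8],0,0.2]])

```text
clock: 20.75
eef_pos: [1003.1, 144.5, 627.3]
tcp_rot: [2.86, -0.327, 0.915]
contact_force: [-0.5, 0.5, -4.0]
opening: 0.316
```

```bash
python3 st.py
```

```text
20.75 [0.139 1.011 0.059 0.018 1.644 0.846] pos [1003.061  144.531  627.291] F [-0.483  0.477 -4.012] 0.31566148831721563
toolx [0.578 0.751 0.321] y [ 0.707 -0.656  0.263] z [ 0.408  0.075 -0.91 ] tilt 0.42780767290022337 az 0.18223804758597534 err to nipple axis 0.0967742537099037
```

Call:
step_arm(commands=[[[38,34,-4],0,0.2],[[36,33,-2],0,0.2],[[8,7,0],0,0.2]])

```text
clock: 21.12
eef_pos: [1014.1, 144.9, 636.5]
tcp_rot: [2.799, -0.386, 0.935]
contact_force: [-0.5, -0.3, -3.3]
opening: 0.315
```

```bash
python3 st.py
```

```text
21.125 [0.137 1.008 0.059 0.019 1.564 0.845] pos [1014.092  144.866  636.516] F [-0.501 -0.269 -3.288] 0.3150438004616419
toolx [0.55  0.746 0.376] y [ 0.683 -0.661  0.312] z [ 0.481  0.085 -0.873] tilt 0.5103714569684271 az 0.17578033537847257 err to nipple axis 0.017744387827311678
```

Call:
step_arm(commands=[[[-6,-7,-5],0,0.2],[[-15,-18,-13],0,0.2],[[-25,-31,-22],0,0.2],[[-27,-34,-24],0,0.2],[[-27,-34,-24],0,0.2],[[-27,-34,-24],0,0.2],[[-27,-34,-24],0,0.2],[[-27,-34,-24],0,0.2],[[-27,-34,-24],0,0.2],[[-15,-18,-13],0,0.2]])

```text
clock: 22.38
eef_pos: [593.2, 144.2, 631.7]
tcp_rot: [2.802, -0.384, 0.933]
contact_force: [-0.1, -0.2, -3.4]
opening: 0.311
```

```bash
python3 st.py
```

```text
22.375 [ 0.245  0.066  1.551 -0.039  1.02   0.962] pos [593.167 144.181 631.709] F [-0.072 -0.166 -3.437] 0.3111622205715825
toolx [0.552 0.745 0.374] y [ 0.683 -0.662  0.309] z [ 0.478  0.085 -0.874] tilt 0.5065983243546245 az 0.17619763170829064 err to nipple axis 0.020794595066272993
```

Call:
step_arm(commands=[[[-20,-20,13],0,0.2],[[-32,-31,22],0,0.2],[[-32,-31,22],0,0.2],[[-32,-31,22],0,0.2],[[-18,-18,12],0,0.2],[[0,0,0],0,0.2]])

```text
clock: 23.12
eef_pos: [465.8, 138.0, 459.9]
tcp_rot: [2.798, -0.389, 0.935]
contact_force: [1.3, 0.2, -2.7]
opening: 0.318
```

```bash
python3 st.py
python3 - <<'E'
from h import *
f=grab_frame('top');g=grab_frame('scene')
cv2.imwrite('pics/t5.png',f);cv2.imwrite('pics/s5.png',g)
a=np.hstack([cv2.resize(f[125:200,195:295],(400,300),interpolation=cv2.INTER_CUBIC),cv2.resize(g[215:290,260:360],(400,300),interpolation=cv2.INTER_CUBIC)])
cv2.imwrite('pics/c7.png',a)
E
```

```text
23.125 [ 0.307 -0.043  2.032 -0.104  0.645  1.078] pos [465.794 137.997 459.886] F [ 1.288  0.16  -2.746] 0.3183809810589007
toolx [0.55  0.744 0.38 ] y [ 0.681 -0.662  0.312] z [ 0.483  0.087 -0.871] tilt 0.5134188831604414 az 0.17904738209178653 err to nipple axis 0.016683348554389566
```

View pics/c7.png

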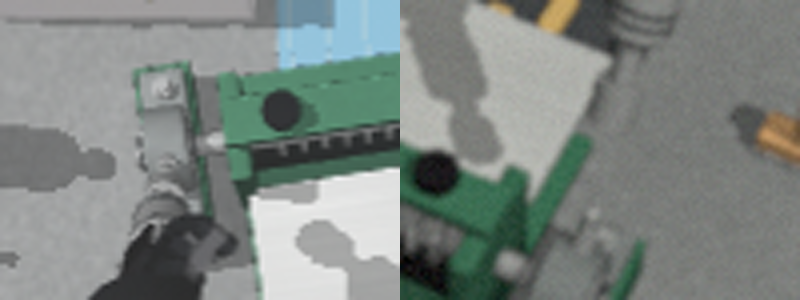

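The top crop shows the gun leaning with its coupler approaching the nipple at about (236,170). In the scene crop, the coupler ends near (311,245) and the ball is near (309,268). I'll zoom in with predicted points overlaid.

```bash
cat > ov.py <<'E'
import sys
from h import *
from scipy.spatial.transform import Rotation as Ro
def ov(name,tu,su,k=10,off=(0,0),L=294.5,N=(636,166.7,126.5)):
    s=sense();R=Ro.from_euler('xyz',s['tcp_rot']).as_matrix();p=s['eef_pos']
    a=[]
    for n,(u0,v0) in(('top',tu),('scene',su)):
        i=grab_frame(n);cv2.imwrite(f'pics/{name}_{n}.png',i);w,h=400//k,600//k
        c=cv2.resize(i[v0:v0+h,u0:u0+w],(w*k,h*k),interpolation=cv2.INTER_CUBIC)
        c=cv2.normalize(c,None,0,255,cv2.NORM_MINMAX)
        for z,r in((14,14),(-12,14),(-42,19),(-108,19)):   # rel to seat: mouth=+14
            C0=p+R@np.array([off[0],off[1],L+z])
            th=np.linspace(0,2*np.pi,24)
            for q in proj(n,[C0+r*(R[:,0]*np.cos(x)+R[:,1]*np.sin(x)) for x in th]):
                cv2.circle(c,tuple(int(round(e)) for e in ((q-[u0,v0]+.5)*k)),1,(0,0,255),-1)
        q=proj(n,N)[0];cv2.circle(c,tuple(int(round(e)) for e in ((q-[u0,v0]+.5)*k)),3,(255,0,0),1)
        a.append(c)
    cv2.imwrite(f'pics/{name}.png',np.hstack(a))
E
python3 -c "
from ov import *
ov('c8',(216,145),(290,210))"
```

```text
(no output)
```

View pics/c8.png

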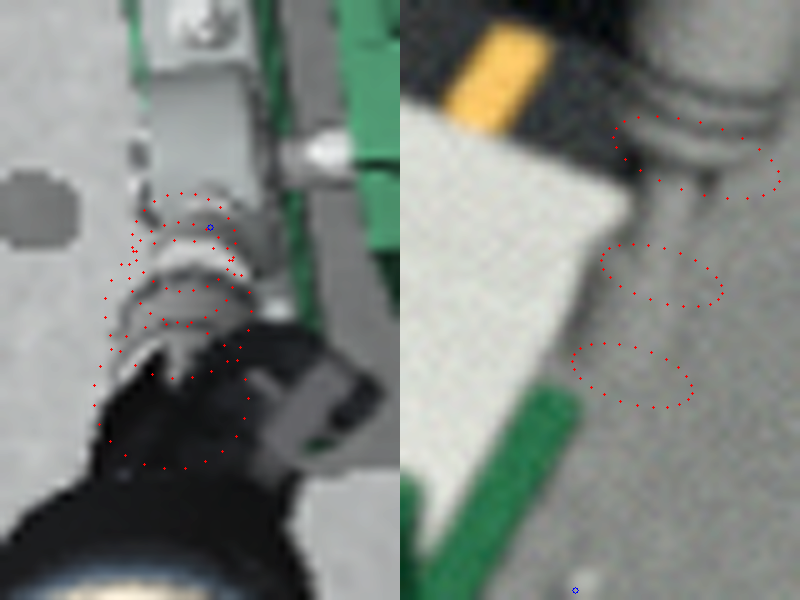

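The overlay shows the barrel about 1 px right of prediction in the top view and slightly left in the scene view. That puts the gun about −3.5 mm off in tool x and +1.5 mm in tool y, and about 5 mm short along its axis. I'll correct for that and approach to about 16 mm before the ball.

Call:
step_arm(commands=[[[-3,-4,20],0,0.2],[[-3,-4,22],0,0.2],[[0,0,8],0,0.2],[[0,0,0],0,0.2]])

```text
clock: 23.82
eef_pos: [489.1, 144.6, 419.4]
tcp_rot: [2.787, -0.403, 0.937]
contact_force: [-1.2, -0.2, -4.3]
opening: 0.312
```

```bash
python3 st.py; python3 -c "
from ov import *
ov('c9',(221,145),(294,225),10,(-3.5,1.5),289,(635.7,168,129))"
```

```text
23.825 [ 0.305  0.044  2.046 -0.125  0.528  1.103] pos [489.144 144.595 419.396] F [-1.229 -0.218 -4.26 ] 0.31209001183959073
toolx [0.544 0.742 0.392] y [ 0.676 -0.665  0.319] z [ 0.497  0.091 -0.863] tilt 0.5299345672637011 az 0.18091810065826758 err to nipple axis 0.01552114410996868
```

View pics/c9.png

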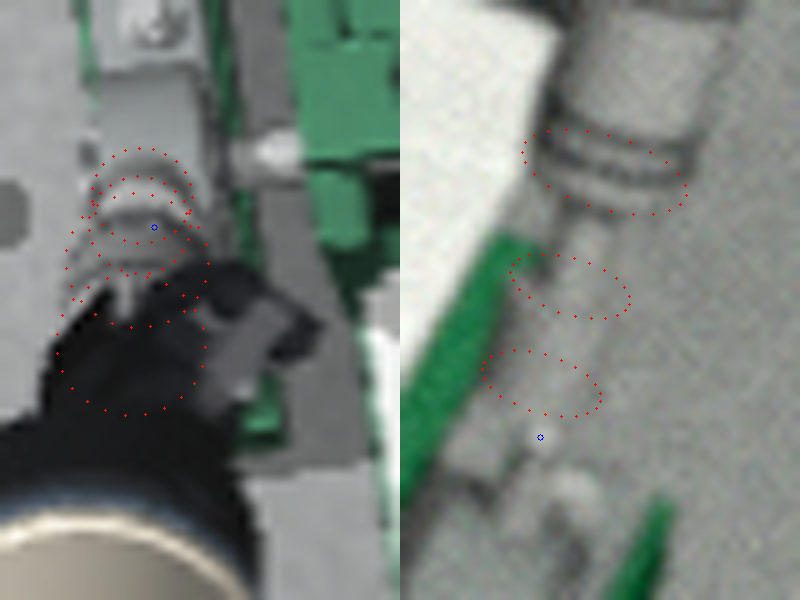

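```bash
cat > prof.py <<'E'
from h import *
from scipy.spatial.transform import Rotation as Ro
from scipy.ndimage import map_coordinates as mc
s=sense();R=Ro.from_euler('xyz',s['tcp_rot']).as_matrix();p=s['eef_pos']
def prof(n,img,z0,z1,off,L=289):
    A,B=proj(n,[p+R@np.array([*off,L+z]) for z in(z0,z1)])
    d=(B-A)/np.linalg.norm(B-A);q=np.array([-d[1],d[0]])
    w=np.arange(-10,10.01,.5);S=np.linspace(0,1,15)
    g=img.astype(float).mean(2)
    return np.array([np.mean([mc(g,[[(A+(B-A)*t+q*x)[1]],[(A+(B-A)*t+q*x)[0]]],order=1)[0] for t in S]) for x in w]).round().astype(int),q
for n in('scene','top'):
    a=cv2.imread(f'pics/{n}0.png');b=cv2.imread(f'pics/c9_{n}.png')
    for z0,z1 in((-90,-50),(-8,10)):
        if n=='top' and z0==-90:continue
        x,q=prof(n,b,z0,z1,(-3.5,1.5));y,_=prof(n,a,z0,z1,(-3.5,1.5));print(n,z0,q);print(x);print(x-y)
E
python3 prof.py
```

```text
scene -90 [-0.95857098 -0.28485378]
[120 117 114 109 107 108 112 115 119 121 122 124 125 126 126 126 126 126
 125 125 124 123 121 118 116 115 112 109 105 100  95  90  85  81  79  80
  86  98 108 116 122]
[  1  -3  -5 -10 -12 -12  -9  -6  -2   1   3   7  12  19  26  35  44  52
  59  66  70  73  72  71  70  70  67  61  52  38  20   2 -15 -28 -36 -39
 -36 -25 -14  -6  -1]
scene -8 [-0.95852757 -0.28499983]
[122 123 123 122 121 121 120 119 117 116 117 119 122 124 126 126 127 128
 128 127 126 124 121 118 115 112 109 106 101  96  91  85  81  80  80  80
  80  82  84  87  95]
[ 2  3  4  3  2  2  1  1 -1 -3 -2  0  2  4  5  5  5  7  7  7  6  4  1 -2
 -5 -7 -8 -5 -2  2  4  3  2  1 -1 -2 -1  2  4  3  2]
top -8 [0.99744858 0.07138853]
[164 165 164 164 164 164 162 160 152 143 129 117 132 146 147 145 138 131
 128 126 123 121 123 124 119 112 121 130 128 129 120 111 113 114 106 100
  97  95  88  82  81]
[  0   0  -1  -1   0   0   0   0   1   2   8  13  13  13  10   3  -5 -13
 -21 -27 -30 -32 -25 -19 -20 -22 -13  -4   4  14   5  -3  -2   0  -1   0
  -1   0  -1  -1   0]
```

Call:
step_arm(commands=[[[-12,-10,0],0,0.2],[[0,0,0],0,0.2]])

```text
clock: 24.18
eef_pos: [474.4, 142.0, 412.3]
tcp_rot: [2.786, -0.404, 0.938]
contact_force: [-0.4, 0.4, -3.2]
opening: 0.314
```

```bash
cat >> st.py <<'E'
N=np.array([635.7,168,129]);v=R.T@(N-s['eef_pos'])-[-5,1,289];print('ball rel seat in tool (x,y,z):',v,'F tool',R.T@s['contact_force'])
E
python3 st.py
```

```text
24.175 [ 0.31   0.027  2.082 -0.134  0.508  1.117] pos [474.37  142.009 412.281] F [-0.416  0.45  -3.192] 0.3138768628801221
toolx [0.544 0.741 0.393] y [ 0.675 -0.665  0.32 ] z [ 0.499  0.091 -0.862] tilt 0.5315144714929702 az 0.1811678979863438 err to nipple axis 0.016339383975841396
ball rel seat in tool (x,y,z): [ 0.661 -0.015 38.003] F tool [-1.148 -1.601  2.585]
```

Call:
step_arm(commands=[[[0,0,8],0,0.2],[[0,0,8],0,0.2],[[0,0,4],0,0.2],[[0,0,0],0,0.2]])

```text
clock: 24.68
eef_pos: [485.3, 144.1, 394.3]
tcp_rot: [2.786, -0.405, 0.938]
contact_force: [-0.2, 0.0, -3.9]
opening: 0.314
```

```bash
python3 st.py
```

```text
24.675 [ 0.307  0.071  2.082 -0.142  0.464  1.124] pos [485.269 144.108 394.251] F [-0.214  0.027 -3.942] 0.3138568598417208
toolx [0.543 0.741 0.394] y [ 0.675 -0.665  0.32 ] z [ 0.499  0.092 -0.861] tilt 0.5326780886095903 az 0.1816722619885779 err to nipple axis 0.017133302454295236
ball rel seat in tool (x,y,z): [-0.061 -0.373 16.831] F tool [-1.649 -1.425  3.292]
```

Call:
step_arm(commands=[[[0,0,4],0,0.2],[[0,0,3],0,0.2],[[0,0,0],0,0.2]])

```text
clock: 25.05
eef_pos: [488.9, 144.8, 388.1]
tcp_rot: [2.786, -0.405, 0.938]
contact_force: [-2.5, -0.5, -1.9]
opening: 0.314
```

```bash
python3 st.py
```

```text
25.05 [ 0.306  0.085  2.082 -0.145  0.449  1.127] pos [488.9   144.829 388.063] F [-2.475 -0.514 -1.856] 0.31356590251993
toolx [0.544 0.741 0.394] y [ 0.675 -0.665  0.32 ] z [ 0.499  0.092 -0.862] tilt 0.5324254791913225 az 0.181764205047127 err to nipple axis 0.017034134228956232
ball rel seat in tool (x,y,z): [-0.08  -0.301  9.621] F tool [-2.457 -1.922  0.316]
```

Call:
step_arm(commands=[[[0,0,3],0,0.2],[[0,0,2],0,0.2],[[0,0,0],0,0.2]])

```text
clock: 25.42
eef_pos: [491.4, 145.3, 382.7]
tcp_rot: [2.787, -0.404, 0.938]
contact_force: [2.1, 1.7, -6.5]
opening: 0.318
```

```bash
python3 st.py
```

```text
25.425 [ 0.305  0.097  2.082 -0.148  0.438  1.129] pos [491.419 145.275 382.7  ] F [ 2.111  1.727 -6.52 ] 0.3184725666131449
toolx [0.544 0.741 0.393] y [ 0.675 -0.665  0.32 ] z [ 0.498  0.091 -0.862] tilt 0.5312470593691639 az 0.1815982707552257 err to nipple axis 0.01637929007666068
ball rel seat in tool (x,y,z): [0.615 0.211 3.705] F tool [-0.134 -1.807  6.831]
```

Call:
step_arm(commands=[[[0,0,3],0,0.2],[[0,0,2],0,0.2],[[0,0,0],0,0.2]])

```text
clock: 25.8
eef_pos: [494.1, 145.8, 379.4]
tcp_rot: [2.786, -0.405, 0.938]
contact_force: [-6.6, -1.6, 3.9]
opening: 0.312
```

```bash
python3 st.py
```

```text
25.8 [ 0.304  0.106  2.081 -0.15   0.429  1.131] pos [494.063 145.786 379.353] F [-6.586 -1.63   3.917] 0.31191234260907863
toolx [0.544 0.741 0.394] y [ 0.675 -0.665  0.32 ] z [ 0.499  0.092 -0.862] tilt 0.5325547851544852 az 0.18165579231572343 err to nipple axis 0.01706105913507019
ball rel seat in tool (x,y,z): [-0.184 -0.394 -0.549] F tool [-3.245 -2.104 -6.813]
```

Call:
step_arm(commands=[[[0,0,3],0,0.2],[[0,0,2],0,0.2],[[0,0,0],0,0.2]])

```text
clock: 26.18
eef_pos: [496.0, 146.2, 376.3]
tcp_rot: [2.786, -0.405, 0.938]
contact_force: [-8.1, -1.1, 4.8]
opening: 0.318
```

```bash
python3 st.py
```

```text
26.175 [ 0.304  0.114  2.081 -0.152  0.422  1.134] pos [496.008 146.166 376.315] F [-8.107 -1.085  4.816] 0.31772567065614543
toolx [0.544 0.741 0.394] y [ 0.674 -0.665  0.32 ] z [ 0.5    0.092 -0.861] tilt 0.5328219142197378 az 0.1813520391340449 err to nipple axis 0.017090055652691328
ball rel seat in tool (x,y,z): [-0.358 -0.561 -4.173] F tool [-3.314 -3.202 -8.298]
```

Call:
step_arm(commands=[[[0,0,3],0,0.2],[[0,0,2],0,0.2],[[0,0,0],0,0.2]])

```text
clock: 26.55
eef_pos: [497.7, 146.5, 373.5]
tcp_rot: [2.786, -0.405, 0.937]
contact_force: [-8.8, -0.8, 7.7]
opening: 0.311
```

```bash
python3 st.py
```

```text
26.55 [ 0.304  0.121  2.08  -0.155  0.415  1.136] pos [497.671 146.504 373.545] F [-8.827 -0.819  7.654] 0.31115515242825825
toolx [0.544 0.741 0.394] y [ 0.674 -0.666  0.32 ] z [ 0.5    0.091 -0.861] tilt 0.5328820143881529 az 0.18097659158798363 err to nipple axis 0.016982283236414285
ball rel seat in tool (x,y,z): [-0.399 -0.621 -7.42 ] F tool [ -2.391  -2.952 -11.079]
```

Call:
step_arm(commands=[[[0,0,2],0,0.2],[[0,0,0],0,0.2],[[0,0,0],0,0.2],[[0,0,0],0,0.2]])

```text
clock: 27.05
eef_pos: [497.4, 146.5, 374.1]
tcp_rot: [2.786, -0.405, 0.937]
contact_force: [-9.5, -0.8, 6.0]
opening: 0.316
```

```bash
python3 st.py; python3 -c "
from h import *
f=grab_frame('top');g=grab_frame('scene')
a=np.hstack([cv2.resize(f[125:275,190:340],(400,400),interpolation=cv2.INTER_CUBIC),cv2.resize(g[180:300,270:390],(400,400),interpolation=cv2.INTER_CUBIC)])
cv2.imwrite('pics/c10.png',cv2.normalize(a,None,0,255,cv2.NORM_MINMAX))"
```

```text
27.05 [ 0.304  0.12   2.08  -0.155  0.417  1.137] pos [497.363 146.52  374.105] F [-9.542 -0.79   6.019] 0.31627606101290834
toolx [0.545 0.74  0.394] y [ 0.674 -0.666  0.32 ] z [ 0.5    0.091 -0.861] tilt 0.5328730660232252 az 0.18054688902903218 err to nipple axis 0.01681739218002872
ball rel seat in tool (x,y,z): [-0.424 -0.625 -6.785] F tool [ -3.408  -3.973 -10.025]
```

View pics/c10.png

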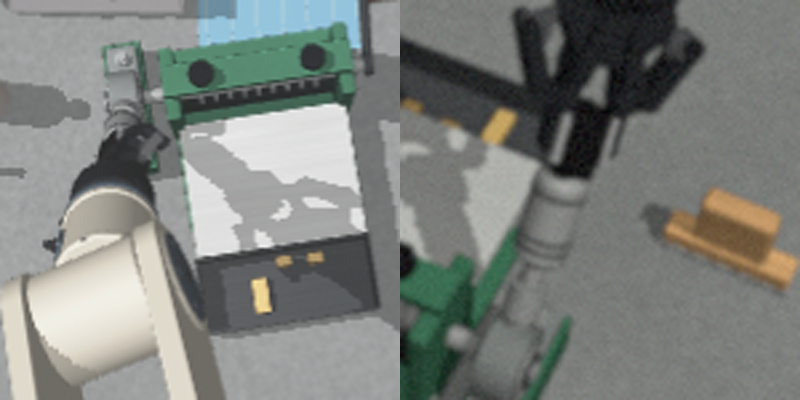

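The last picture shows the gun in line with the nipple and its coupler on it, the scraper upright and free, and three offcuts in the trough. The push relaxes slightly during hold rows, so I'll finish on a push row.

Call:
step_arm(commands=[[[0,0,3],0,0.2],[[0,0,3],0,0.2],[[0,0,3],0,0.2]])

```text
clock: 27.52
eef_pos: [501.0, 147.5, 369.3]
tcp_rot: [2.785, -0.407, 0.936]
contact_force: [-32.2, 0.2, 37.8]
opening: 0.315
```

```bash
python3 st.py; python3 -c "
from rig import *
grab_frame('top');grab_frame('top');grab_frame('top');grab_frame('top')"; python3 st.py
```

```text
27.525 [ 0.304  0.132  2.079 -0.159  0.403  1.142] pos [501.012 147.457 369.313] F [-32.155   0.185  37.754] 0.3151356239893013
toolx [0.544 0.74  0.396] y [ 0.673 -0.667  0.321] z [ 0.502  0.092 -0.86 ] tilt 0.5350454689413554 az 0.18119778988741161 err to nipple axis 0.018346715373690977
ball rel seat in tool (x,y,z): [ -1.737  -1.226 -12.834] F tool [ -2.401  -9.635 -48.587]
27.725 [ 0.304  0.132  2.079 -0.159  0.404  1.142] pos [500.77  147.47  369.379] F [-21.168  -0.686  21.354] 0.31706728270816525
toolx [0.544 0.74  0.396] y [ 0.673 -0.667  0.321] z [ 0.501  0.092 -0.86 ] tilt 0.5346925464688393 az 0.18120900586808253 err to nipple axis 0.018130180482438273
ball rel seat in tool (x,y,z): [ -1.568  -1.013 -12.655] F tool [ -3.571  -6.934 -29.047]
```

The nozzle has hit its end stop, so I'll ease back a little.

Call:
step_arm(commands=[[[0,0,-1.5],0,0.2],[[0,0,0.5],0,0.2]])

```text
clock: 27.98
eef_pos: [499.3, 147.3, 371.9]
tcp_rot: [2.785, -0.407, 0.936]
contact_force: [-11.2, -1.6, 7.9]
opening: 0.314
```

```bash
python3 -c "
from rig import *
[grab_frame('top') for _ in range(6)]"; python3 st.py
```

```text
28.275 [ 0.304  0.126  2.079 -0.158  0.409  1.142] pos [499.38  147.306 371.732] F [-10.124  -0.928   8.308] 0.3162069899396256
toolx [0.544 0.739 0.396] y [ 0.673 -0.667  0.321] z [ 0.501  0.092 -0.86 ] tilt 0.5347641098859828 az 0.18107607779901722 err to nipple axis 0.01812762939887958
ball rel seat in tool (x,y,z): [-1.624 -0.967 -9.919] F tool [ -2.908  -3.526 -12.309]
```

```bash
python3 -c "
from rig import *
sign_off();print(sense()['clock'])"
```

```text
the job is handed in; nothing more can be done
the job is handed in; nothing more can be done
```

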